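# Doming punches back in their stand, by size

## Task

The four steel doming punches are standing about on the bench; put them back upright in their stepped dark wooden stand, ball heads up, each fully home in the bore made for its shank, so that the heads run in order from the largest in the widest bore on the highest step to the smallest in the narrowest on the lowest. Do not let a punch fall over, and leave the brass doming block and the red-lidded pot where they are.

Things in the scene. Friction and masses are not known exactly. Their poses are not given: they have to be found in the camera images.
- punch_large: polished steel doming punch standing upright on its flat struck end: a ball head of 34 mm on top of a straight shank of 24 mm diameter, 80 mm tall in all, about 300 g. Origin at the centre of its underside, z up along the shank; the centre of the ball is 63 mm above the origin. Grip it across the ball.
- punch_medium: polished steel doming punch standing upright on its flat struck end: a ball head of 28 mm on top of a straight shank of 20 mm diameter, 74 mm tall in all, about 190 g. Origin at the centre of its underside, z up along the shank; the centre of the ball is 60 mm above the origin. Grip it across the ball.
- punch_small: polished steel doming punch standing upright on its flat struck end: a ball head of 22 mm on top of a straight shank of 16 mm diameter, 68 mm tall in all, about 110 g. Origin at the centre of its underside, z up along the shank; the centre of the ball is 57 mm above the origin. Grip it across the ball.
- punch_tiny: polished steel doming punch standing upright on its flat struck end: a ball head of 16 mm on top of a straight shank of 12 mm diameter, 62 mm tall in all, about 60 g. Origin at the centre of its underside, z up along the shank; the centre of the ball is 54 mm above the origin. Grip it across the ball.
- socket_large: brass-lined round bore in the fixed dark wooden punch stand (four steps in a row, 56 mm apart, bores widening with height), for the 34 mm head's punch: 27 mm wide, 28 mm deep, its countersink 9 mm deep and 36 mm wide at the mouth. Origin at the centre of the mouth, 60 mm above the bench; z up; x points along the row to the wider bores.
- socket_medium: brass-lined round bore in the fixed dark wooden punch stand (four steps in a row, 56 mm apart, bores widening with height), for the 28 mm head's punch: 23 mm wide, 28 mm deep, its countersink 9 mm deep and 32 mm wide at the mouth. Origin at the centre of the mouth, 54 mm above the bench; z up; x points along the row to the wider bores.
- socket_small: brass-lined round bore in the fixed dark wooden punch stand (four steps in a row, 56 mm apart, bores widening with height), for the 22 mm head's punch: 19 mm wide, 28 mm deep, its countersink 9 mm deep and 28 mm wide at the mouth. Origin at the centre of the mouth, 48 mm above the bench; z up; x points along the row to the wider bores.
- socket_tiny: brass-lined round bore in the fixed dark wooden punch stand (four steps in a row, 56 mm apart, bores widening with height), for the 16 mm head's punch: 15 mm wide, 28 mm deep, its countersink 9 mm deep and 24 mm wide at the mouth. Origin at the centre of the mouth, 42 mm above the bench; z up; x points along the row to the wider bores.
- doming_block: brass doming cube, 48 mm, with dished faces: a bystander. Origin at the centre of its underside, z up
- polish_pot: round pot with a red lid, 62 mm wide, 48 mm tall: a bystander. Origin at the centre of its underside, z up
Things that resemble listed ones, but are neither listed nor needed, are in the scene too. Leave any blue look-alike of the punch_large alone.

How it is judged:
At the end, for the whole second after the job is handed in: Each punch stands in its own bore: its underside within 8 mm sideways of the bore's axis and at least 24 mm below the mouth (the bore is 28 mm deep), upright within 0.15 rad, released and at rest (slower than 0.02 m/s) (horizontal distance between punch_large and socket_large below 0.008 m and z of punch_large in the frame of socket_large below -0.024 m and angle between each of punch_large, punch_medium, punch_small, punch_tiny's own z axis and vertical below 0.15 rad and linear speed of each of punch_large, punch_medium, punch_small, punch_tiny below 0.02 m/s and horizontal distance between punch_medium and socket_medium below 0.008 m and z of punch_medium in the frame of socket_medium below -0.024 m and horizontal distance between punch_small and socket_small below 0.008 m and z of punch_small in the frame of socket_small below -0.024 m and horizontal distance between punch_tiny and socket_tiny below 0.008 m and z of punch_tiny in the frame of socket_tiny below -0.024 m); the robot touches nothing.
It fails at once if a punch has fallen over (tilted by more than 0.9 rad) (angle between any of punch_large, punch_medium, punch_small, punch_tiny's own z axis and vertical above 0.9 rad).
It fails at once if the doming block or the pot was moved by more than 20 mm (distance of any of doming_block, polish_pot from where it was at the start of the episode above 0.02 m).
It also fails if it takes over 106 s, if anything falls off the work surface, if the arm or the gripper's body presses on something with over 40 N, if the wrist force passes 120 N, or if a joint passes its speed limit or range.

## Robot

A 6-joint arm with a two-finger parallel gripper is mounted at the origin on a cart in front of the work surface, level with it; the furniture and walls round the work are solid. World frame = base frame: x ahead of the robot, y to its left, z up, the work surface at z = 0. Lengths are in m, angles in rad, forces in N, time in s.
With the tool pointing down it reaches from about 0.375 to 0.9 m from the base axis. Payload 3.1 kg.
Tool frame: the origin (TCP) lies between the finger pads; the fingertips stand 11 mm ahead of it and the grasp point (between the pads) lies 8 mm behind it; z points along the fingers, y is the line along which they close (so a half turn about z gives the same grasp; the last joint's range is limited). The gripper opens to 87 mm and grips with 3 to 60 N. Pads are 19 mm wide; open, the fingers measure 117 mm over their backs; the gripper's body (75 mm by 190 mm) begins 51 mm behind the grasp point.
Start: joints at [-1.288, 0.527, 1.433, -0, 1.181, -0.178], TCP at [0.278, -0.56, 0.234] pointing down, gripper open.
Joint ranges: [-3.08, 3.08], [-0.75, 2.2], [0.22, 2.44], [-1.43, 4.57], [0, 2.65], [-2.85, 2.85]. Speed limits (rad/s): [2.79, 2.79, 3.14, 3.14, 3.14, 3.14].

## Interface

Orientations are given as a unit quaternion [x, y, z, w].
In Python, from rig import get_obs, camera, hand_in gives the robot as it stands.
- The arm moves only by the shell command python3 -m pendant 'ROWS' [FORCE]. ROWS is JSON, a list that holds one entry, the list of rows, each a list of 7 numbers: the shift along the tool's x, y, z in m, then the turn, a rotation vector about the tool's x, y, z in degrees, then the opening, from 0 (shut) to 1 (fully open). In form: [[[x, y, z, ax, ay, az, fingers], ...]]. A call has exactly 5 rows; each row shifts and turns the commanded pose from where the row before left it, along the tool's axes as they then stand; what a row does not reach is not made up. A row lasts 1/8 s, in which the tool goes at most 62.5 mm and 10.7 degrees, less where a joint would pass 70% of its speed; a pose out of reach is approached as far as the arm can. A call with a gripper value outside its range is refused whole. The fingers move at their own pace and stop on an object; FORCE is the grip in N (left out, the last holds). Time passes only in rows, so rows that do not move let the fingers close, or fill a call up. It gives the time, the measured TCP pose, the force, the opening and the grip force at its end, in the units of the state.
- get_obs(): the state, without advancing time (a new reading comes with each control period).
- camera(name): name is "scene" or "top" or "wrist"; returns a dict with "img" (480x640x3 uint8, red, green, blue), "intrinsics" (3x3 intrinsics, pixels), "R" (3x3) and "t" (3): a world point X has camera coordinates R X + t; the wrist camera has in their place "T_tool_cam" (4x4, takes a point from camera to tool coordinates, whose origin is the TCP and whose axes are the flange's). Camera axes: x right, y down, z forward; pixel columns grow to the right and rows downward; lengths in m; the calibration is good to about 2 mm. The wrist camera is an equidistant fisheye: a pixel r from the principal point sees the ray r / f radians off the axis. A picture is of the moment at which its call begins: read the wrist's pose just before it. There is no depth.
- hand_in(): hands the job in; it is judged then, once.
The state is a dict: "time": time; "q": joint angles; "joint_velocities": joint speeds; "joint_torque": joint torques, N m; "position": TCP position; "tool_rot": TCP orientation; "ft_force": force on the tool from outside, world axes, zero at the start; "moment": the same for the moment, N m; "grip_width": finger opening in m; "grip_force": force on a finger pad.
Only numpy, scipy, OpenCV 4.12 (cv2) and the standard library are available. Lean on these libraries where they do the work, as an engineer would, in place of code of your own. Each camera call takes 0.05 s, during which the arm holds its last target. There are 200 camera calls.

## Working session

There is one attempt and no reset: what is moved stays moved. The work goes in short steps, Python scripts to look and compute and a shell command to move; the robot and the scene stay as the last step left them, time stands still between calls to the robot, and variables do not carry over. Pictures are saved under pics/ and viewed, at most 15 in all, crops included, and the job is handed in when it is done.

```bash
mkdir -p pics; python3 - <<'E'
from rig import get_obs, camera
import cv2,numpy as np
o=get_obs();print({k:np.round(v,3).tolist() for k,v in o.items()})
for n in("scene","top"):
    c=camera(n);cv2.imwrite(f"pics/{n}0.png",c["img"][:,:,::-1]);print(n,np.round(c["intrinsics"],1).tolist(),np.round(c["R"],3).tolist(),np.round(c["t"],3).tolist())
c=camera("wrist");print(c["intrinsics"],c["T_tool_cam"])
E
```

```text
{'time': 0.0, 'q': [-1.288, 0.528, 1.434, -0.0, 1.181, -0.178], 'joint_velocities': [0.001, -0.001, -0.001, -0.001, 0.001, -0.002], 'joint_torque': [0.001, -44.004, -17.659, 0.063, 0.058, -0.0], 'position': [0.278, -0.559, 0.233], 'tool_rot': [0.974, 0.228, -0.0, -0.001], 'ft_force': [-0.37, -0.595, -0.629], 'moment': [0.001, -0.029, -0.082], 'grip_force': 0.0, 'grip_width': 0.087}
scene [[433.2, 0.0, 319.7], [0.0, 433.2, 244.1], [0.0, 0.0, 1.0]] [[0.605, -0.796, 0.008], [-0.449, -0.349, -0.823], [0.658, 0.494, -0.568]] [-0.325, 0.294, 0.614]
top [[474.3, 0.0, 316.3], [0.0, 474.3, 238.0], [0.0, 0.0, 1.0]] [[-0.011, -1.0, -0.009], [-0.982, 0.013, -0.191], [0.191, 0.007, -0.982]] [-0.02, 0.532, 1.081]
[[371.64829954   0.         324.99919107]
 [  0.         371.64829954 233.45978564]
 [  0.           0.           1.        ]] [[-6.22418199e-04 -9.67014018e-01 -2.54722403e-01  7.07527443e-02]
 [ 9.99999806e-01 -6.02443828e-04 -1.56430888e-04  6.13618412e-04]
 [-2.18507827e-06 -2.54722451e-01  9.67014205e-01 -1.52203984e-01]
 [ 0.00000000e+00  0.00000000e+00  0.00000000e+00  1.00000000e+00]]
```

View pics/top0.png

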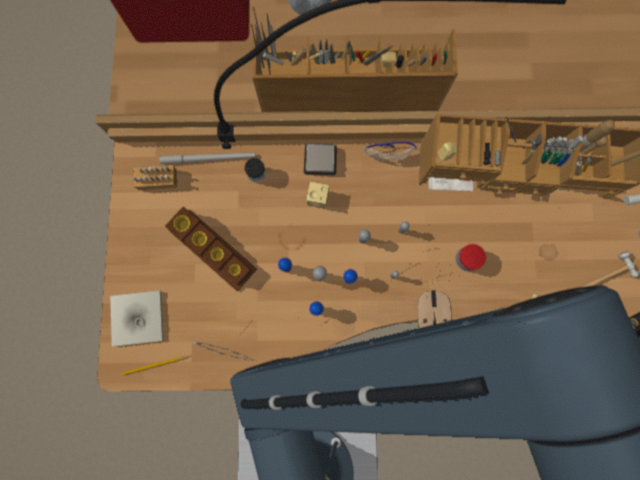

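View pics/scene0.png

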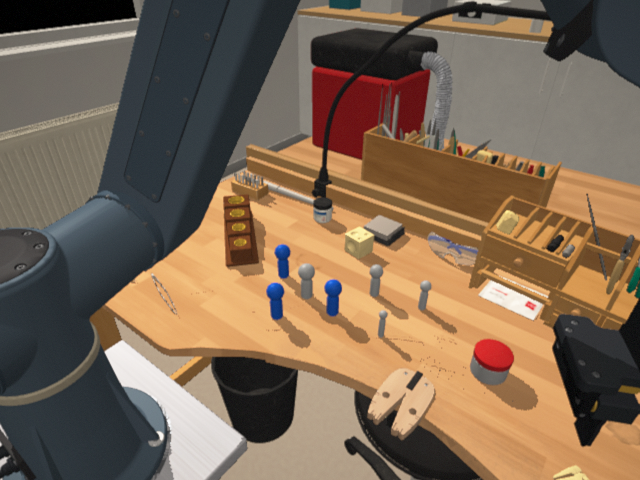

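The top view shows the punch heads at about: large (319,272) between three blue look-alikes at (285,265), (350,276) and (316,308), medium (365,236), small (404,228), tiny (395,275). The stand bores run from (182,223), the largest, to (235,270), the smallest. The block is at (317,194) and the pot at (471,257). The scene view agrees.

```bash
cat > h.py <<'E'
import numpy as np,cv2
from rig import get_obs,camera
from scipy.spatial.transform import Rotation as Ro
def cast(c,u,v,z):
    d=c["R"].T@np.linalg.solve(c["intrinsics"],[u,v,1.]); o=-c["R"].T@c["t"]
    return o+d*(z-o[2])/d[2]
def proj(c,X):
    p=c["intrinsics"]@(c["R"]@np.asarray(X)+c["t"]); return p[:2]/p[2]
def dist(c,X): return (c["R"]@np.asarray(X)+c["t"])[2]
E
python3 - <<'E'
from h import *
t=camera("top");s=camera("scene")
P={"large":(319,272,17,63),"medium":(365,236,14,60),"small":(404,227,11,57),"tiny":(395,275,8,54)}
B={"large":(182,223,60),"medium":(200,239,54),"small":(217,254,48),"tiny":(235,270,42)}
K=8
def hough(img,u,v,r,w=14):
    x0,y0=int(u)-w,int(v)-w
    g=cv2.resize(img[y0:y0+2*w,x0:x0+2*w],None,fx=K,fy=K,interpolation=cv2.INTER_CUBIC)
    hsv=cv2.cvtColor(g,cv2.COLOR_RGB2HSV)
    ch=cv2.GaussianBlur(hsv[:,:,1],(9,9),0)
    c=cv2.HoughCircles(ch,cv2.HOUGH_GRADIENT,1,20,param1=80,param2=12,minRadius=int(r*K*.85),maxRadius=int(r*K*1.2))
    if c is None:return None,g
    c=c[0]; d=np.hypot(c[:,0]-w*K,c[:,1]-w*K); b=c[np.argmin(np.where(d<4*K,np.arange(len(c)),99))]
    cv2.circle(g,(int(b[0]),int(b[1])),int(b[2]),(0,255,0),1)
    return (x0+(b[0]+.5)/K-.5,y0+(b[1]+.5)/K-.5,b[2]/K),g
tiles=[[],[]]
for n,(u,v,r,z) in P.items():
    X=cast(t,u,v,z/1e3); a,g=hough(t["img"],u,v,r/1e3*474/dist(t,X)); tiles[0].append(g)
    X1=cast(t,a[0],a[1],z/1e3) if a else X
    us,vs=proj(s,X1); b,g=hough(s["img"],us,vs,r/1e3*433/dist(s,X1)); tiles[1].append(g)
    print(n,np.round(a,1) if a else a,np.round(X1,4),"scene pred",np.round([us,vs],1),"found",np.round(b,1) if b else b, np.round(cast(s,b[0],b[1],z/1e3),4) if b else "")
cv2.imwrite("pics/a.png",np.vstack([np.hstack(x) for x in tiles])[:,:,::-1][:600,:800] if 0 else cv2.resize(np.vstack([np.hstack(x) for x in tiles])[:,:,::-1],(800,400)))
print({n:np.round(cast(t,u,v,z/1e3),4).tolist() for n,(u,v,z) in B.items()})
for n,(u,v) in dict(b1=(285,265),b2=(350,276),b3=(316,308)).items(): print(n,np.round(cast(t,u,v,.063),3))
cv2.imwrite("pics/b.png",cv2.resize(t["img"][195:300,155:270,::-1],None,fx=5,fy=5,interpolation=cv2.INTER_CUBIC))
E
```

```text
large [318.9 272.9   7. ] [ 0.4468 -0.0317  0.063 ] scene pred [304.9 270.8] found [305.6 271.1   8.2] [ 0.4468 -0.0335  0.063 ]
medium [364.  234.4   5.3] [ 0.5374 -0.1396  0.06  ] scene pred [375.6 270.3] found [376.  270.4   6.7] [ 0.5376 -0.1404  0.06  ]
small [404.4 225.5   4.3] [ 0.5583 -0.2367  0.057 ] scene pred [424.6 285.3] found [425.1 285.2   5.3] [ 0.5592 -0.2373  0.057 ]
tiny [395.  273.8   3.2] [ 0.4436 -0.2099  0.054 ] scene pred [381.9 313.6] found [382.8 313.8   3.9] [ 0.4443 -0.2113  0.054 ]
{'large': [0.5708, 0.2938, 0.06], 'medium': [0.5324, 0.2508, 0.054], 'small': [0.4967, 0.2105, 0.048], 'tiny': [0.4586, 0.1678, 0.042]}
b1 [0.466 0.047 0.063]
b2 [ 0.439 -0.104  0.063]
b3 [ 0.366 -0.024  0.063]
```

View pics/a.png

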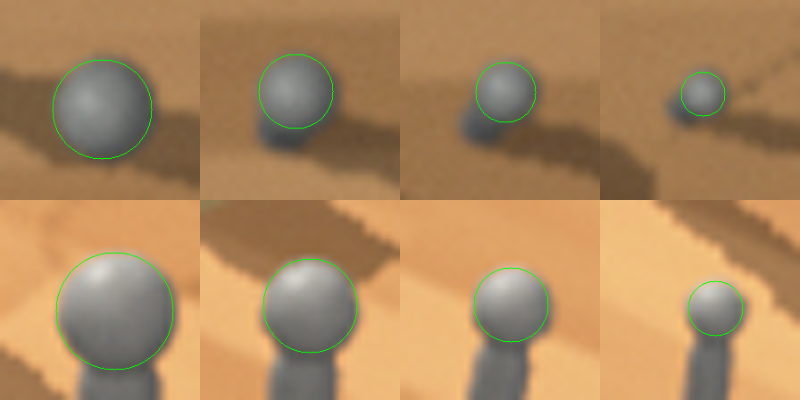

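View pics/b.png

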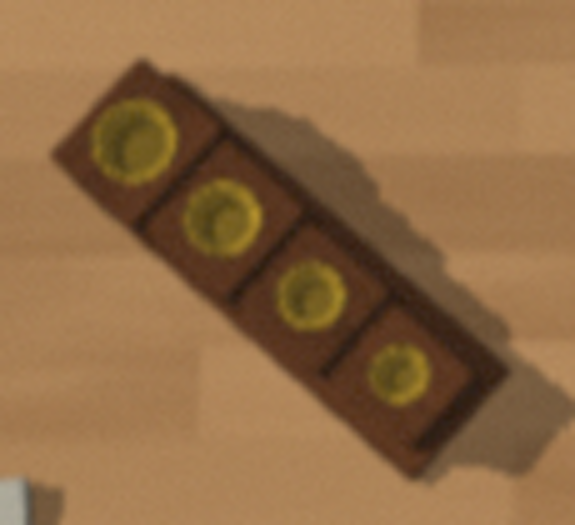

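The Hough circles sit well on all four heads in both views, and the two views agree within 2 mm. In the 5x crop the bore mouths are at (135,141), (222,217), (311,296) and (399,374). Next I fit the row and work out the move.

```bash
cat >> h.py <<'E'
def go(x,y,z,yaw=None):
    "shift in present tool axes to TCP x,y,z; turn about tool z to make tool x point at yaw (deg)"
    o=get_obs();R=Ro.from_quat(o["tool_rot"]).as_matrix()
    d=R.T@(np.array([x,y,z])-o["position"])
    a=np.degrees(np.arctan2(R[1,0],R[0,0]))
    print("t",round(o["time"],2),"pos",np.round(o["position"],4),"yaw %.1f"%a,"tilt %.3f"%np.arccos(-R[2,2]),"shift mm",np.round(d*1e3,1),"" if yaw is None else "turnz %.1f"%(a-yaw),"F",np.round(o["ft_force"],1),"w %.4f g %.1f"%(o["grip_width"],o["grip_force"]))
E
python3 - <<'E'
from h import *
t=camera("top")
B=[(181.6,222.8,60),(199.0,238.1,54),(216.8,253.9,48),(234.5,269.4,42)]
X=np.array([cast(t,u,v,z/1e3) for u,v,z in B])[:,:2]
k=np.array([1.5,.5,-.5,-1.5])*.056;c=X.mean(0);d=(k[:,None]*(X-c)).sum(0);d/=np.hypot(*d)
print(np.round(X,4),"fit",np.round(c+k[:,None]*d,4),np.degrees(np.arctan2(d[1],d[0])))
yaw=np.degrees(np.arctan2(d[1],d[0]));go(.4468,-.0326,.18,yaw)
# displacement in the target-yaw tool frame
o=get_obs();w=np.array([.4468,-.0326])-o["position"][:2];print(w@d*1e3, w@[d[1],-d[0]]*1e3)
E
```

```text
[[0.5713 0.2947]
 [0.5347 0.2533]
 [0.4969 0.211 ]
 [0.46   0.169 ]] fit [[0.5714 0.2949]
 [0.5343 0.253 ]
 [0.4972 0.211 ]
 [0.46   0.1691]] 48.47943939851166
t 0.3 pos [ 0.2779 -0.5596  0.2332] yaw 26.4 tilt 0.001 shift mm [ 385.6 -396.8   53.5] turnz -22.1 F [-0.8  0.  -0.1] w 0.0869 g 0.0
506.52787110990204 -222.82505526127963
```

```bash
python3 -m pendant '[[[0,0,0,0,0,-7.4,0.57],[0,0,0,0,0,-7.4,0.57],[0,0,0,0,0,-7.3,0.57],[50,-22,0,0,0,0,0.57],[50,-22,0,0,0,0,0.57]]]'
```

```text
time: 0.92
position: [0.3161, -0.4398, 0.2332]
tool_rot: [0.912, 0.41, 0.0, -0.0]
ft_force: [0.7, 0.5, -0.2]
grip_width: 0.0518
grip_force: 0.0
```

The row shifts are in metres and I typed millimetres. The limit clipped them to 62.5 mm in the right direction, so no harm was done. From here on I'll type metres.

```bash
python3 -c "from h import *;go(.4468,-.0326,.18,48.5)"
```

```text
t 0.93 pos [ 0.3161 -0.4398  0.2332] yaw 48.4 tilt 0.000 shift mm [ 391.2 -172.7   53.4] turnz -0.1 F [ 0.7  0.5 -0.2] w 0.0518 g 0.0
```

```bash
python3 -m pendant '[[[0.05,-0.022,0,0,0,0,0.57],[0.05,-0.022,0,0,0,0,0.57],[0.05,-0.022,0,0,0,0,0.57],[0.05,-0.022,0,0,0,0,0.57],[0.05,-0.022,0,0,0,0,0.57]]]' >/dev/null; python3 -m pendant '[[[0.05,-0.022,0,0,0,0,0.57],[0.05,-0.022,0,0,0,0,0.57],[0.035,-0.015,0,0,0,0,0.57],[0,0,0.04,0,0,0,0.57],[0,0,0,0,0,0,0.57]]]'; python3 -c "
from h import *
go(.4468,-.0326,.055,48.5)
c=camera('wrist');cv2.imwrite('pics/w1.png',c['img'][:,:,::-1])"
```

```text
time: 2.17
position: [0.4426, -0.0392, 0.192]
tool_rot: [0.911, 0.411, -0.002, -0.002]
ft_force: [0.2, -0.1, -1.1]
grip_width: 0.0497
grip_force: 0.0
t 2.17 pos [ 0.4426 -0.0392  0.192 ] yaw 48.6 tilt 0.006 shift mm [  8.   -0.5 137. ] turnz 0.1 F [ 0.2 -0.1 -1.1] w 0.0497 g 0.0
```

View pics/w1.png

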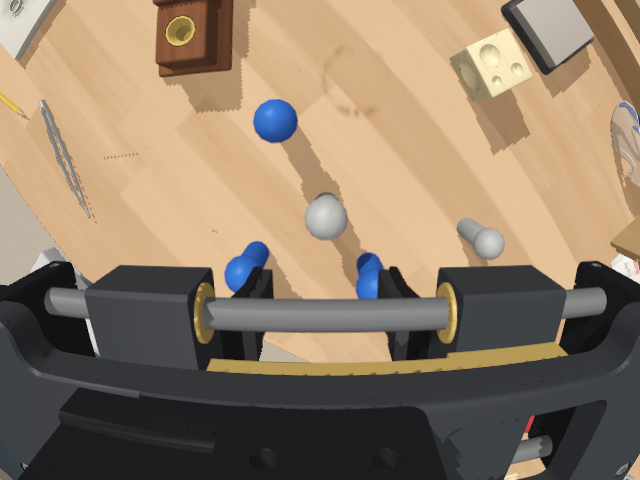

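The wrist view shows the large steel head at (326,217), in line with the gap between the fingers, and the tiny bore at (180,31). I'll cast both as a check.

```bash
cat >> h.py <<'E'
def wcast(c,o,u,v,z):
    K=c["intrinsics"];p=np.array([u-K[0,2],v-K[1,2]]);r=np.hypot(*p);th=r/K[0,0]
    d=np.r_[np.sin(th)*p/r,np.cos(th)];T=c["T_tool_cam"];R=Ro.from_quat(o["tool_rot"]).as_matrix()
    p0=R@T[:3,3]+o["position"];d=R@T[:3,:3]@d
    return p0+d*(z-p0[2])/d[2]
E
python3 - <<'E'
from h import *
o=get_obs();c=camera("wrist")
print(wcast(c,o,326,217,.063),wcast(c,o,180,31,.042),wcast(c,o,489,243,.060))
E
python3 -m pendant '[[[0.008,-0.0005,0,0,0,-0.1,0.57],[0,0,0.04,0,0,0,0.57],[0,0,0.04,0,0,0,0.57],[0,0,0.025,0,0,0,0.57],[0,0,0,0,0,0,0.57]]]'; python3 -c "
from h import *
go(.4468,-.0326,.055,48.5)"
```

```text
[ 0.45092652 -0.0341497   0.063     ] [0.46361541 0.16812136 0.042     ] [ 0.54053968 -0.14336565  0.06      ]
time: 2.9
position: [0.4494, -0.0342, 0.088]
tool_rot: [0.912, 0.411, -0.001, -0.001]
ft_force: [-0.7, -0.3, 0.4]
grip_width: 0.0493
grip_force: 0.0
t 2.9 pos [ 0.4494 -0.0342  0.088 ] yaw 48.5 tilt 0.002 shift mm [-0.5 -3.  33. ] turnz 0.0 F [-0.7 -0.3  0.4] w 0.0493 g 0.0
```

```bash
python3 -m pendant '[[[0,-0.001,0.018,0,0,0,0.57],[0,0,0.015,0,0,0,0.57],[0,0,0,0,0,0,0.57],[0,0,0,0,0,0,0.3],[0,0,0,0,0,0,0.3]]]' 25; python3 -m pendant '[[[0,0,0,0,0,0,0.3],[0,0,0,0,0,0,0.3],[0,0,0,0,0,0,0.3],[0,0,-0.01,0,0,0,0.3],[0,0,-0.02,0,0,0,0.3]]]'; python3 -c "
from h import *
go(.4468,-.0326,.055,48.5)
c=camera('wrist');cv2.imwrite('pics/w2.png',c['img'][:,:,::-1])"
```

```text
time: 3.52
position: [0.4495, -0.0336, 0.0565]
tool_rot: [0.911, 0.412, 0.001, 0.001]
ft_force: [0.2, -0.5, 0.1]
grip_width: 0.037
grip_force: 0.0
time: 4.15
position: [0.4478, -0.0331, 0.0854]
tool_rot: [0.911, 0.412, -0.001, -0.001]
ft_force: [-0.6, -0.2, -3.8]
grip_width: 0.0319
grip_force: 24.9
t 4.15 pos [ 0.4478 -0.0331  0.0854] yaw 48.6 tilt 0.003 shift mm [-0.3 -1.  30.4] turnz 0.1 F [-0.6 -0.2 -3.8] w 0.0319 g 24.9
```

View pics/w2.png

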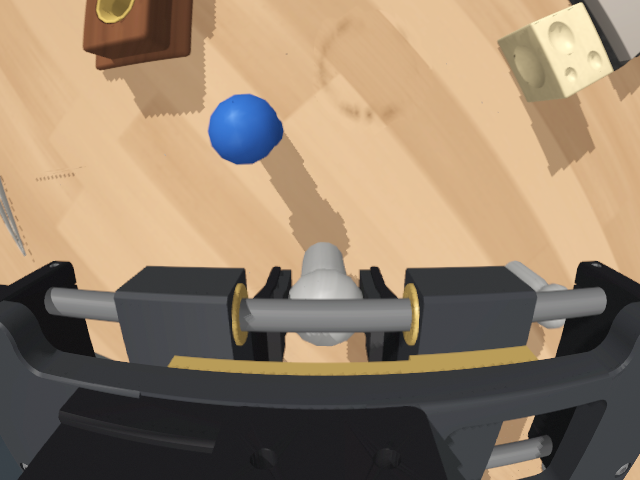

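The large punch is held upright between the pads at (326,308). I'll lift it and carry it to the large bore.

```bash
python3 -m pendant '[[[0,0,-0.03,0,0,0,0.3],[0,0,-0.035,0,0,0,0.3],[0,0,-0.03,0,0,0,0.3],[0.02,-0.0075,-0.015,0,0,0,0.3],[0.03,-0.0115,0,0,0,0,0.3]]]' >/dev/null;  python3 -m pendant '[[[0.04,-0.015,0,0,0,0,0.3],[0.04,-0.015,0,0,0,0,0.3],[0.04,-0.015,0,0,0,0,0.3],[0.04,-0.015,0,0,0,0,0.3],[0.04,-0.015,0,0,0,0,0.3]]]' >/dev/null; python3 -m pendant '[[[0.03,-0.011,0,0,0,0,0.3],[0.02,-0.007,0,0,0,0,0.3],[0.01,-0.004,0,0,0,0,0.3],[0,0,0,0,0,0,0.3],[0,0,0,0,0,0,0.3]]]'; python3 -c "
from h import *
go(.573,.2945,.12,48.5)
c=camera('wrist');cv2.imwrite('pics/w3.png',c['img'][:,:,::-1])"
```

```text
time: 6.08
position: [0.5661, 0.2748, 0.1952]
tool_rot: [0.912, 0.411, -0.001, 0.0]
ft_force: [-1.0, -0.1, -3.5]
grip_width: 0.0315
grip_force: 25.0
t 6.08 pos [0.5661 0.2748 0.1952] yaw 48.6 tilt 0.002 shift mm [19.5 -7.8 75.2] turnz 0.1 F [-1.  -0.1 -3.5] w 0.0315 g 25.0
```

View pics/w3.png

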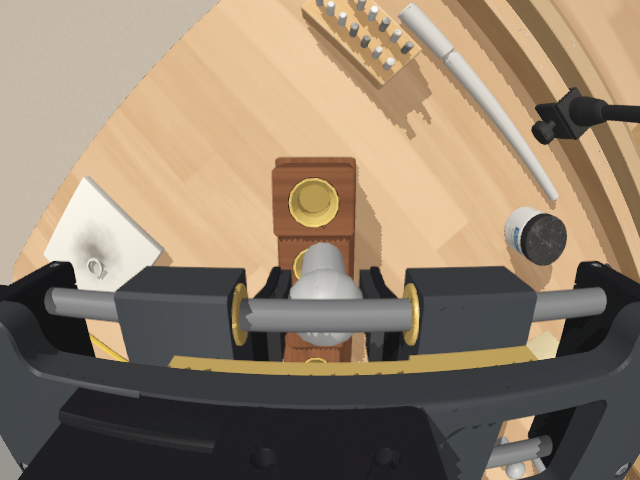

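The wrist view shows the large bore mouth at (314.5,202), free, with the held shank running from the ball at (326,308) to its end near (325,247).

```bash
cat >> h.py <<'E'
def wproj(c,o,X):
    T=np.linalg.inv(c["T_tool_cam"]);R=Ro.from_quat(o["tool_rot"]).as_matrix()
    p=T[:3,:3]@(R.T@(np.asarray(X)-o["position"]))+T[:3,3];K=c["intrinsics"];th=np.arctan2(np.hypot(p[0],p[1]),p[2])
    return K[:2,2]+K[0,0]*th*p[:2]/np.hypot(p[0],p[1])
E
python3 - <<'E'
from h import *
o=get_obs();c=camera("wrist");p=np.array(o["position"])
b=wcast(c,o,314.5,202,.060);print(b);go(b[0],b[1],.12,48.5)
for d in (-.055,-.043,.008): print(d,wproj(c,o,p+[0,0,d]), wproj(c,o,p+[0.663*.012,.749*.012,d]))
E
```

```text
[0.57406325 0.29464627 0.06      ]
t 6.17 pos [0.5663 0.2749 0.1955] yaw 48.5 tilt 0.001 shift mm [20.  -7.3 75.5] turnz 0.0 F [-0.7 -0.2 -3. ] w 0.0313 g 25.0
-0.055 [323.34897968 259.39570514] [323.33369083 239.77175903]
-0.043 [323.26186736 266.33316391] [323.24312636 245.73424153]
0.008 [322.76222329 306.60990729] [322.71532182 280.84346848]
```

```bash
python3 -m pendant '[[[0.01,-0.0035,0,0,0,0,0.3],[0.01,-0.004,0,0,0,0,0.3],[0,0,0.03,0,0,0,0.3],[0,0,0.035,0,0,0,0.3],[0,0,0,0,0,0,0.3]]]' > /dev/null; python3 -m pendant '[[[0,0,0,0,0,0,0.3],[0,0,0,0,0,0,0.3],[0,0,0,0,0,0,0.3],[0,0,0,0,0,0,0.3],[0,0,0,0,0,0,0.3]]]'; python3 -c "
from h import *
go(.5735,.2946,.089,48.5)"
```

```text
time: 7.42
position: [0.5744, 0.2958, 0.1309]
tool_rot: [0.911, 0.412, 0.0, 0.0]
ft_force: [-0.0, -0.6, -3.2]
grip_width: 0.0316
grip_force: 25.0
t 7.42 pos [0.5744 0.2958 0.1309] yaw 48.6 tilt 0.000 shift mm [-1.5  0.1 41.9] turnz 0.1 F [-0.  -0.6 -3.2] w 0.0316 g 25.0
```

```bash
python3 -m pendant '[[[-0.0015,0,0.008,0,0,0,0.3],[0,0,0.008,0,0,0,0.3],[0,0,0.008,0,0,0,0.3],[0,0,0.008,0,0,0,0.3],[0,0,0.006,0,0,0,0.3]]]'; python3 -m pendant '[[[0,0,0.003,0,0,0,0.3],[0,0,0,0,0,0,0.3],[0,0,0,0,0,0,0.3],[0,0,0,0,0,0,0.3],[0,0,0,0,0,0,0.3]]]';python3 -c "
from h import *
go(.5735,.2946,.089,48.5)"
```

```text
time: 8.05
position: [0.5731, 0.2946, 0.0917]
tool_rot: [0.911, 0.412, -0.0, -0.0]
ft_force: [0.1, -0.0, -3.6]
grip_width: 0.0321
grip_force: 25.0
time: 8.68
position: [0.5735, 0.2947, 0.0898]
tool_rot: [0.911, 0.412, 0.0, 0.0]
ft_force: [0.5, -0.1, -2.6]
grip_width: 0.0312
grip_force: 25.0
t 8.68 pos [0.5735 0.2947 0.0898] yaw 48.6 tilt 0.001 shift mm [-0.1  0.1  0.8] turnz 0.1 F [ 0.5 -0.1 -2.6] w 0.0312 g 25.0
```

```bash
python3 -m pendant '[[[0,0,0.002,0,0,0,0.3],[0,0,0,0,0,0,0.3],[0,0,0,0,0,0,0.45],[0,0,0,0,0,0,0.5],[0,0,0,0,0,0,0.55]]]'; python3 -m pendant '[[[0,0,0,0,0,0,0.55],[0,0,-0.02,0,0,0,0.55],[0,0,-0.04,0,0,0,0.55],[0,0,-0.05,0,0,0,0.55],[0,0,0,0,0,0,0.55]]]';python3 -c "
from h import *
go(.5382,-.1405,.2,48.5)
c=camera('wrist');cv2.imwrite('pics/w4.png',c['img'][:,:,::-1])"
```

```text
time: 9.3
position: [0.5734, 0.2946, 0.0875]
tool_rot: [0.911, 0.412, 0.0, 0.0]
ft_force: [0.8, -1.7, 0.0]
grip_width: 0.0451
grip_force: 0.0
time: 9.93
position: [0.5764, 0.2957, 0.2025]
tool_rot: [0.911, 0.412, 0.005, 0.001]
ft_force: [0.2, -0.6, 0.3]
grip_width: 0.0477
grip_force: 0.0
t 9.93 pos [0.5764 0.2957 0.2025] yaw 48.6 tilt 0.011 shift mm [-352.5  259.8    0.7] turnz 0.1 F [ 0.2 -0.6  0.3] w 0.0477 g 0.0
```

View pics/w4.png

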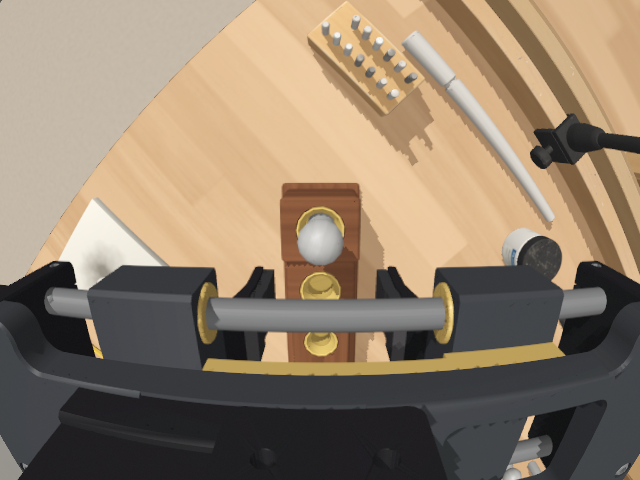

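The large punch stands in its bore, with its head at (321,241). On to the medium one.

```bash
python3 -m pendant '[[[-0.045,0.033,0,0,0,0,0.55],[-0.045,0.033,0,0,0,0,0.55],[-0.045,0.033,0,0,0,0,0.55],[-0.045,0.033,0,0,0,0,0.55],[-0.045,0.033,0,0,0,0,0.55]]]' >/dev/null; python3 -m pendant '[[[-0.045,0.033,0,0,0,0,0.55],[-0.045,0.033,0,0,0,0,0.55],[-0.0275,0.021,0,0,0,0,0.55],[-0.01,0.008,0,0,0,0,0.55],[0,0,0.04,0,0,0,0.55]]]'>/dev/null; python3 -m pendant '[[[0,0,0,0,0,0,0.55],[0,0,0,0,0,0,0.55],[0,0,0,0,0,0,0.55],[0,0,0,0,0,0,0.55],[0,0,0,0,0,0,0.55]]]';python3 -c "
from h import *
go(.5385,-.141,.052,48.5)"
```

```text
time: 11.85
position: [0.5356, -0.1417, 0.1582]
tool_rot: [0.911, 0.412, 0.0, 0.0]
ft_force: [-0.4, 0.4, 0.5]
grip_width: 0.0479
grip_force: 0.0
t 11.85 pos [ 0.5356 -0.1417  0.1582] yaw 48.6 tilt 0.001 shift mm [  2.4   1.6 106.2] turnz 0.1 F [-0.4  0.4  0.5] w 0.0479 g 0.0
```

```bash
python3 -m pendant '[[[0.0024,0.0016,0,0,0,0,0.55],[0,0,0.03,0,0,0,0.55],[0,0,0.035,0,0,0,0.55],[0,0,0.03,0,0,0,0.55],[0,0,0.011,0,0,0,0.55]]]' 20; python3 -m pendant '[[[0,0,0,0,0,0,0.55],[0,0,0,0,0,0,0.55],[0,0,0,0,0,0,0.25],[0,0,0,0,0,0,0.25],[0,0,0,0,0,0,0.25]]]'; python3 -m pendant '[[[0,0,0,0,0,0,0.25],[0,0,0,0,0,0,0.25],[0,0,0,0,0,0,0.25],[0,0,0,0,0,0,0.25],[0,0,-0.002,0,0,0,0.25]]]';python3 -c "
from h import *
go(.5343,.253,.2,48.5)
"
```

```text
time: 12.48
position: [0.5372, -0.1405, 0.05]
tool_rot: [0.911, 0.412, -0.001, -0.001]
ft_force: [-0.3, 0.4, 0.8]
grip_width: 0.048
grip_force: 0.0
time: 13.1
position: [0.5382, -0.141, 0.052]
tool_rot: [0.911, 0.412, 0.0, 0.0]
ft_force: [-0.4, -0.2, 1.7]
grip_width: 0.0268
grip_force: 7.3
time: 13.72
position: [0.5378, -0.1408, 0.0532]
tool_rot: [0.911, 0.412, -0.0, -0.0]
ft_force: [-0.2, -0.5, -1.1]
grip_width: 0.0259
grip_force: 19.6
t 13.72 pos [ 0.5378 -0.1408  0.0532] yaw 48.6 tilt 0.001 shift mm [ 293.1 -263.2 -146.7] turnz 0.1 F [-0.2 -0.5 -1.1] w 0.0259 g 19.6
```

```bash
python3 -m pendant '[[[0,0,-0.02,0,0,0,0.25],[0,0,-0.04,0,0,0,0.25],[0,0,-0.045,0,0,0,0.25],[0,0,-0.042,0,0,0,0.25],[0.02,-0.018,0,0,0,0,0.25]]]' >/dev/null;  python3 -m pendant '[[[0.04,-0.0355,0,0,0,0,0.25],[0.04,-0.0355,0,0,0,0,0.25],[0.04,-0.0355,0,0,0,0,0.25],[0.04,-0.0355,0,0,0,0,0.25],[0.04,-0.0355,0,0,0,0,0.25]]]' >/dev/null; python3 -m pendant '[[[0.03,-0.027,0,0,0,0,0.25],[0.02,-0.018,0,0,0,0,0.25],[0.005,-0.0045,0,0,0,0,0.25],[0,0,0,0,0,0,0.25],[0,0,0,0,0,0,0.25]]]' >/dev/null; python3 -m pendant '[[[0,0,0,0,0,0,0.25],[0,0,0,0,0,0,0.25],[0,0,0,0,0,0,0.25],[0,0,0,0,0,0,0.25],[0,0,0,0,0,0,0.25]]]';python3 -c "
from h import *
go(.5353,.253,.115,48.5)
c=camera('wrist');cv2.imwrite('pics/w5.png',c['img'][:,:,::-1])"
```

```text
time: 16.23
position: [0.5361, 0.2274, 0.2006]
tool_rot: [0.911, 0.412, -0.0, -0.0]
ft_force: [-0.0, -0.1, -2.0]
grip_width: 0.0258
grip_force: 19.8
t 16.23 pos [0.5361 0.2274 0.2006] yaw 48.6 tilt 0.000 shift mm [ 18.7 -17.6  85.6] turnz 0.1 F [-0.  -0.1 -2. ] w 0.0258 g 19.8
```

View pics/w5.png

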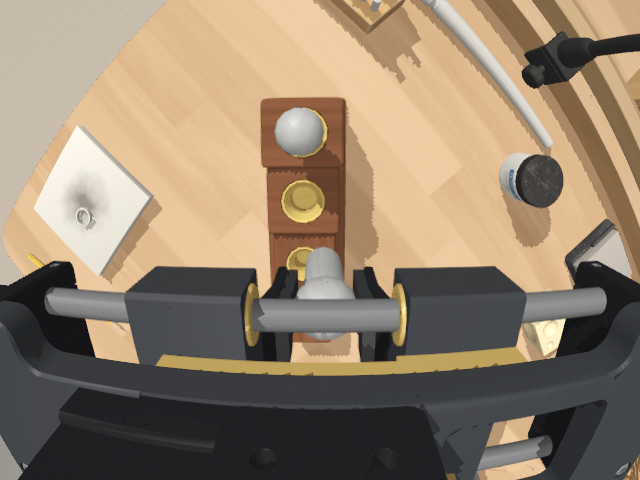

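The view shows the large head home at (301,131), the medium bore open at (303,201), and the medium punch hanging straight.

```bash
python3 -m pendant '[[[0.01,-0.009,0,0,0,0,0.25],[0.009,-0.008,0,0,0,0,0.25],[0,0,0.03,0,0,0,0.25],[0,0,0.04,0,0,0,0.25],[0,0,0,0,0,0,0.25]]]' > /dev/null; python3 -m pendant '[[[0,0,0,0,0,0,0.25],[0,0,0,0,0,0,0.25],[0,0,0,0,0,0,0.25],[0,0,0,0,0,0,0.25],[0,0,0,0,0,0,0.25]]]'; python3 -c "
from h import *
o=get_obs();go(.536,.2528,.078,48.5)"
```

```text
time: 17.52
position: [0.5361, 0.2528, 0.1309]
tool_rot: [0.911, 0.411, 0.0, 0.0]
ft_force: [0.1, 0.5, -1.5]
grip_width: 0.0259
grip_force: 19.8
t 17.52 pos [0.5361 0.2528 0.1309] yaw 48.6 tilt 0.001 shift mm [-0.1 -0.  52.9] turnz 0.1 F [ 0.1  0.5 -1.5] w 0.0259 g 19.8
```

```bash
python3 -m pendant '[[[0,0,0.012,0,0,0,0.25],[0,0,0.01,0,0,0,0.25],[0,0,0.01,0,0,0,0.25],[0,0,0.01,0,0,0,0.25],[0,0,0.008,0,0,0,0.25]]]'; python3 -m pendant '[[[0,0,0.002,0,0,0,0.25],[0,0,0,0,0,0,0.25],[0,0,0,0,0,0,0.25],[0,0,0,0,0,0,0.25],[0,0,0,0,0,0,0.25]]]'
```

```text
time: 18.15
position: [0.5357, 0.2528, 0.0796]
tool_rot: [0.911, 0.412, -0.0, -0.0]
ft_force: [0.1, -0.4, -1.4]
grip_width: 0.0259
grip_force: 19.8
time: 18.77
position: [0.536, 0.2529, 0.0787]
tool_rot: [0.911, 0.412, 0.0, 0.0]
ft_force: [-0.4, -0.3, -1.9]
grip_width: 0.0256
grip_force: 19.8
```

```bash
python3 -m pendant '[[[0,0,0.0007,0,0,0,0.25],[0,0,0,0,0,0,0.35],[0,0,0,0,0,0,0.45],[0,0,0,0,0,0,0.45],[0,0,0,0,0,0,0.45]]]'; python3 -m pendant '[[[0,0,0,0,0,0,0.45],[0,0,-0.02,0,0,0,0.45],[0,0,-0.04,0,0,0,0.45],[0,0,-0.04,0,0,0,0.45],[0,0,-0.02,0,0,0,0.45]]]';python3 -c "
from h import *
go(.5598,-.2375,.2,48.5)
c=camera('top')
for z in (0,.08,.1,.12): print(z,[np.round(cast(c,u,v,z)[:2],3) for u,v in((420,182),(430,150),(440,118),(500,188))])
s=camera('scene')
for u,v in ((478,288),(540,308)): print(cast(s,u,v,0))
cv2.imwrite('pics/s2.png',np.vstack([cv2.resize(s['img'][180:330,360:640,::-1],(784,300)),cv2.resize(c['img'][100:290,340:640,::-1],(784,300))]))
"
```

```text
time: 19.4
position: [0.536, 0.2529, 0.0779]
tool_rot: [0.911, 0.412, 0.0, 0.0]
ft_force: [-0.5, -1.0, -0.3]
grip_width: 0.0385
grip_force: 0.0
time: 20.02
position: [0.5369, 0.2532, 0.2004]
tool_rot: [0.911, 0.412, 0.002, 0.0]
ft_force: [-0.5, -0.5, -0.6]
grip_width: 0.0393
grip_force: 0.0
t 20.02 pos [0.5369 0.2532 0.2004] yaw 48.6 tilt 0.004 shift mm [-353.   341.6   -0. ] turnz 0.1 F [-0.5 -0.5 -0.6] w 0.0393 g 0.0
0 [array([ 0.684, -0.292]), array([ 0.77 , -0.322]), array([ 0.858, -0.354]), array([ 0.665, -0.494])]
0.08 [array([ 0.658, -0.274]), array([ 0.738, -0.303]), array([ 0.82 , -0.332]), array([ 0.641, -0.462])]
0.1 [array([ 0.652, -0.27 ]), array([ 0.731, -0.298]), array([ 0.811, -0.326]), array([ 0.635, -0.454])]
0.12 [array([ 0.646, -0.266]), array([ 0.723, -0.293]), array([ 0.802, -0.321]), array([ 0.629, -0.447])]
[ 0.68691815 -0.30619407  0.        ]
[ 0.70295506 -0.42698852  0.        ]
```

View pics/s2.png

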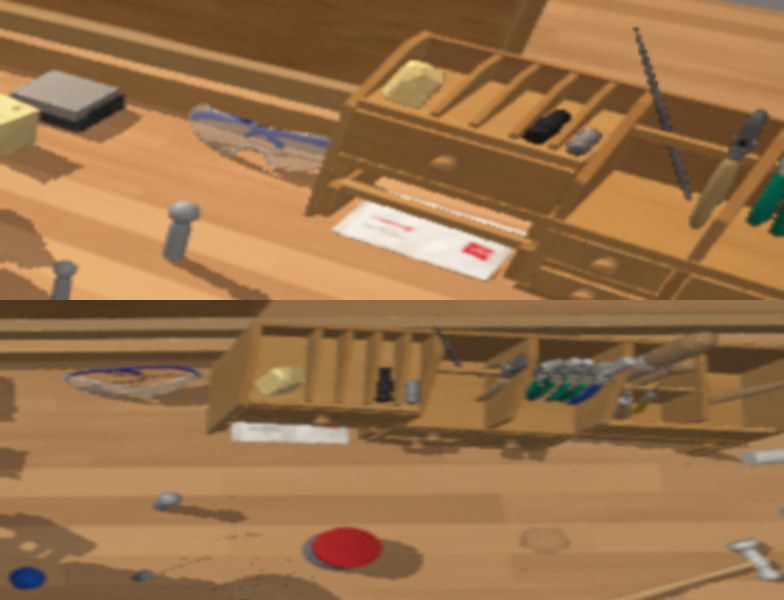

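Both punches are home. Near the small punch the tool box stands at about x=0.68, so I'll turn the gripper 30° there to stay clear.

```bash
python3 -m pendant '[[[-0.044,0.0425,0,0,0,0,0.45],[-0.044,0.0425,0,0,0,0,0.45],[-0.044,0.0425,0,0,0,0,0.45],[-0.044,0.0425,0,0,0,0,0.45],[-0.044,0.0425,0,0,0,0,0.45]]]' >/dev/null; python3 -m pendant '[[[-0.044,0.0425,0,0,0,0,0.45],[-0.044,0.0425,0,0,0,0,0.45],[-0.032,0.031,0,0,0,0,0.45],[-0.013,0.0126,0,0,0,0,0.45],[0,0,0,0,0,10,0.45]]]'>/dev/null; python3 -m pendant '[[[0,0,0,0,0,10,0.45],[0,0,0,0,0,10,0.45],[0,0,0,0,0,0,0.45],[0,0,0,0,0,0,0.45],[0,0,0,0,0,0,0.45]]]';python3 -c "
from h import *
go(.5597,-.2375,.049,18.5)
c=camera('wrist');o=get_obs();cv2.imwrite('pics/w6.png',c['img'][:,:,::-1]);print(wproj(c,o,[.5597,-.2375,.057]))"
```

```text
time: 22.0
position: [0.5583, -0.2371, 0.1977]
tool_rot: [0.987, 0.162, -0.0, -0.0]
ft_force: [0.0, -0.2, -0.0]
grip_width: 0.0391
grip_force: 0.0
t 22.0 pos [ 0.5583 -0.2371  0.1977] yaw 18.7 tilt 0.001 shift mm [  1.2   0.9 148.7] turnz 0.2 F [ 0.  -0.2 -0. ] w 0.0391 g 0.0
[325.46002023 224.46508511]
```

View pics/w6.png

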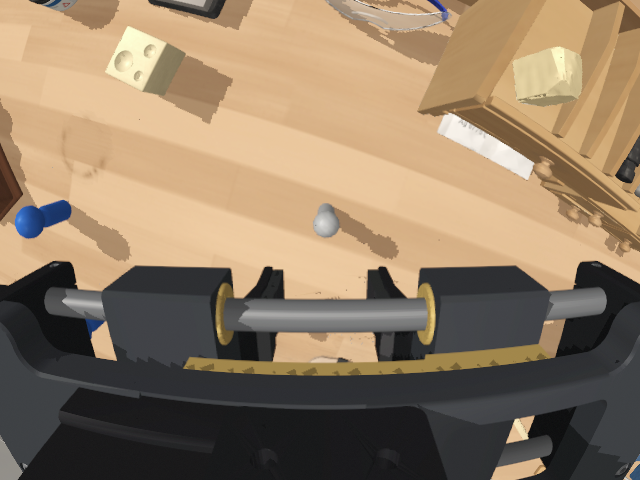

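The small head appears at (326,223), as predicted (325,224), and the tool box is well clear of the fingers. Going down to grasp.

```bash
python3 -m pendant '[[[0.0012,0.0009,0.03,0,0,0,0.45],[0,0,0.04,0,0,0,0.45],[0,0,0.04,0,0,0,0.45],[0,0,0.03,0,0,0,0.45],[0,0,0.0085,0,0,0,0.45]]]' 15 >/dev/null; python3 -m pendant '[[[0,0,0,0,0,0,0.45],[0,0,0,0,0,0,0.45],[0,0,0,0,0,0,0.2],[0,0,0,0,0,0,0.2],[0,0,0,0,0,0,0.2]]]'; python3 -m pendant '[[[0,0,0,0,0,0,0.2],[0,0,0,0,0,0,0.2],[0,0,0,0,0,0,0.2],[0,0,0,0,0,0,0.2],[0,0,-0.002,0,0,0,0.2]]]';python3 -c "
from h import *
go(.4989,.2108,.2,48.5)
"
```

```text
time: 23.3
position: [0.56, -0.2381, 0.0499]
tool_rot: [0.987, 0.162, 0.0, 0.0]
ft_force: [-0.4, 0.4, 3.3]
grip_width: 0.0199
grip_force: 15.1
time: 23.92
position: [0.5594, -0.2377, 0.0509]
tool_rot: [0.987, 0.162, -0.0, -0.0]
ft_force: [-0.0, -0.9, -2.1]
grip_width: 0.0199
grip_force: 15.0
t 23.93 pos [ 0.5594 -0.2377  0.0509] yaw 18.6 tilt 0.001 shift mm [  85.7 -444.5 -148.8] turnz -29.9 F [-0.  -0.9 -2.1] w 0.0199 g 15.0
```

```bash
python3 -m pendant '[[[0,0,-0.02,0,0,0,0.2],[0,0,-0.04,0,0,0,0.2],[0,0,-0.045,0,0,0,0.2],[0,0,-0.043,0,0,0,0.2],[0,0,0,0,0,-10,0.2]]]' >/dev/null;  python3 -m pendant '[[[0,0,0,0,0,-10,0.2],[0,0,0,0,0,-10,0.2],[0.02,-0.0232,0,0,0,0,0.2],[0.033,-0.0382,0,0,0,0,0.2],[0.033,-0.0382,0,0,0,0,0.2]]]' >/dev/null; python3 -m pendant '[[[0.033,-0.0382,0,0,0,0,0.2],[0.033,-0.0382,0,0,0,0,0.2],[0.033,-0.0382,0,0,0,0,0.2],[0.033,-0.0382,0,0,0,0,0.2],[0.033,-0.0382,0,0,0,0,0.2]]]' >/dev/null; python3 -m pendant '[[[0.02,-0.0232,0,0,0,0,0.2],[0.015,-0.0174,0,0,0,0,0.2],[0,0,0,0,0,0,0.2],[0,0,0,0,0,0,0.2],[0,0,0,0,0,0,0.2]]]';python3 -c "
from h import *
go(.4989,.2108,.069,48.5)
c=camera('wrist');cv2.imwrite('pics/w7.png',c['img'][:,:,::-1])"
```

```text
time: 26.42
position: [0.5006, 0.1946, 0.1991]
tool_rot: [0.912, 0.411, -0.0, 0.0]
ft_force: [0.4, 0.8, -2.1]
grip_width: 0.0205
grip_force: 15.0
t 26.43 pos [0.5006 0.1946 0.1991] yaw 48.5 tilt 0.001 shift mm [ 11.1 -12.  130.1] turnz 0.0 F [ 0.4  0.8 -2.1] w 0.0205 g 15.0
```

View pics/w7.png

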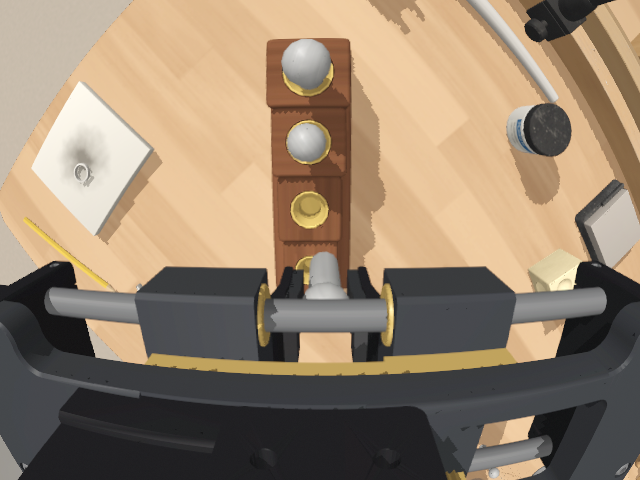

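Large and medium are seated at (306,64) and (308,143), and the small bore at (310,209) is open. The small punch hangs straight.

```bash
python3 -m pendant '[[[0.006,-0.006,0,0,0,0,0.2],[0.005,-0.006,0,0,0,0,0.2],[0,0,0.03,0,0,0,0.2],[0,0,0.04,0,0,0,0.2],[0,0,0,0,0,0,0.2]]]' > /dev/null; python3 -m pendant '[[[0,0,0,0,0,0,0.2],[0,0,0,0,0,0,0.2],[0,0,0,0,0,0,0.2],[0,0,0,0,0,0,0.2],[0,0,0,0,0,0,0.2]]]'; python3 -c "
from h import *
go(.4989,.2108,.0695,48.5)"
```

```text
time: 27.72
position: [0.4989, 0.2118, 0.1297]
tool_rot: [0.911, 0.412, 0.0, 0.0]
ft_force: [-0.5, -0.0, -1.0]
grip_width: 0.0201
grip_force: 15.0
t 27.73 pos [0.4989 0.2118 0.1297] yaw 48.6 tilt 0.000 shift mm [-0.7  0.7 60.2] turnz 0.1 F [-0.5 -0.  -1. ] w 0.0201 g 15.0
```

```bash
python3 -m pendant '[[[-0.0007,0.0007,0.014,0,0,0,0.2],[0,0,0.012,0,0,0,0.2],[0,0,0.012,0,0,0,0.2],[0,0,0.012,0,0,0,0.2],[0,0,0.008,0,0,0,0.2]]]'; python3 -m pendant '[[[0,0,0.0015,0,0,0,0.2],[0,0,0,0,0,0,0.2],[0,0,0,0,0,0,0.2],[0,0,0,0,0,0,0.2],[0,0,0,0,0,0,0.2]]]'
```

```text
time: 28.35
position: [0.4985, 0.2107, 0.0702]
tool_rot: [0.911, 0.412, -0.001, -0.0]
ft_force: [-0.2, -0.2, -1.9]
grip_width: 0.0203
grip_force: 15.0
time: 28.98
position: [0.4988, 0.2108, 0.0699]
tool_rot: [0.911, 0.412, 0.0, 0.0]
ft_force: [1.0, 0.0, -0.1]
grip_width: 0.0201
grip_force: 15.0
```

```bash
python3 -m pendant '[[[0,0,0.0003,0,0,0,0.2],[0,0,0,0,0,0,0.3],[0,0,0,0,0,0,0.4],[0,0,0,0,0,0,0.4],[0,0,0,0,0,0,0.4]]]'; python3 -m pendant '[[[0,0,0,0,0,0,0.4],[0,0,-0.02,0,0,0,0.4],[0,0,-0.04,0,0,0,0.4],[0,0,-0.04,0,0,0,0.4],[0,0,-0.03,0,0,0,0.4]]]' >/dev/null; python3 -m pendant '[[[-0.044,0.03,0,0,0,0,0.4],[-0.044,0.03,0,0,0,0,0.4],[-0.044,0.03,0,0,0,0,0.4],[-0.044,0.03,0,0,0,0,0.4],[-0.044,0.03,0,0,0,0,0.4]]]' >/dev/null;python3 -m pendant '[[[-0.044,0.03,0,0,0,0,0.4],[-0.044,0.03,0,0,0,0,0.4],[-0.033,0.022,0,0,0,0,0.4],[-0.011,0.007,0,0,0,0,0.4],[0,0,0.05,0,0,0,0.4]]]' >/dev/null;python3 -m pendant '[[[0,0,0,0,0,0,0.4],[0,0,0,0,0,0,0.4],[0,0,0,0,0,0,0.4],[0,0,0,0,0,0,0.4],[0,0,0,0,0,0,0.4]]]'
python3 -c "
from h import *
X=[.4448,-.211]
go(*X,.046,48.5)
c=camera('wrist');o=get_obs();cv2.imwrite('pics/w8.png',c['img'][:,:,::-1]);print(wproj(c,o,[*X,.054]))"
```

```text
time: 29.6
position: [0.4988, 0.2108, 0.0695]
tool_rot: [0.911, 0.412, -0.0, 0.0]
ft_force: [0.0, -0.0, -0.3]
grip_width: 0.0341
grip_force: 0.0
time: 32.1
position: [0.4457, -0.2114, 0.1503]
tool_rot: [0.911, 0.412, 0.0, 0.001]
ft_force: [0.5, 0.1, -0.1]
grip_width: 0.0347
grip_force: 0.0
t 32.1 pos [ 0.4457 -0.2114  0.1503] yaw 48.6 tilt 0.001 shift mm [ -0.3  -1.  104.3] turnz 0.1 F [ 0.5  0.1 -0.1] w 0.0347 g 0.0
[322.21912828 240.7731131 ]
```

View pics/w8.png

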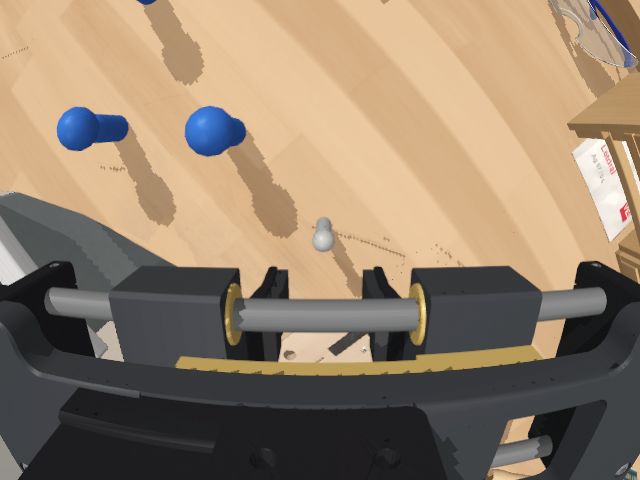

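The tiny head is at (323,239), against a predicted (322,241), so it is aligned. Grasping it.

```bash
python3 -m pendant '[[[0,-0.0005,0.03,0,0,0,0.4],[0,0,0.04,0,0,0,0.4],[0,0,0.026,0,0,0,0.4],[0,0,0.008,0,0,0,0.4],[0,0,0,0,0,0,0.4]]]' 12 >/dev/null; python3 -m pendant '[[[0,0,0,0,0,0,0.4],[0,0,0,0,0,0,0.13],[0,0,0,0,0,0,0.13],[0,0,0,0,0,0,0.13],[0,0,0,0,0,0,0.13]]]'; python3 -m pendant '[[[0,0,0,0,0,0,0.13],[0,0,0,0,0,0,0.13],[0,0,0,0,0,0,0.13],[0,0,0,0,0,0,0.13],[0,0,-0.002,0,0,0,0.13]]]';python3 -c "
from h import *
go(.4618,.1688,.2,48.5)
"
```

```text
time: 33.4
position: [0.4452, -0.2111, 0.0459]
tool_rot: [0.911, 0.412, 0.0, 0.0]
ft_force: [0.3, 0.7, 4.1]
grip_width: 0.0144
grip_force: 12.0
time: 34.02
position: [0.4446, -0.2107, 0.0472]
tool_rot: [0.911, 0.412, -0.0, -0.001]
ft_force: [-0.5, 0.5, -0.8]
grip_width: 0.0138
grip_force: 12.0
t 34.02 pos [ 0.4446 -0.2107  0.0472] yaw 48.6 tilt 0.001 shift mm [ 296.  -238.3 -152.5] turnz 0.1 F [-0.5  0.5 -0.8] w 0.0138 g 12.0
```

```bash
python3 -m pendant '[[[0,0,-0.02,0,0,0,0.13],[0,0,-0.045,0,0,0,0.13],[0,0,-0.045,0,0,0,0.13],[0,0,-0.043,0,0,0,0.13],[0.02,-0.016,0,0,0,0,0.13]]]' >/dev/null;  python3 -m pendant '[[[0.037,-0.0298,0,0,0,0,0.13],[0.037,-0.0298,0,0,0,0,0.13],[0.037,-0.0298,0,0,0,0,0.13],[0.037,-0.0298,0,0,0,0,0.13],[0.037,-0.0298,0,0,0,0,0.13]]]' >/dev/null; python3 -m pendant '[[[0.037,-0.0298,0,0,0,0,0.13],[0.037,-0.0298,0,0,0,0,0.13],[0.012,-0.0098,0,0,0,0,0.13],[0.005,-0.004,0,0,0,0,0.13],[0,0,0,0,0,0,0.13]]]' >/dev/null; python3 -m pendant '[[[0,0,0.03,0,0,0,0.13],[0,0,0.03,0,0,0,0.13],[0,0,0,0,0,0,0.13],[0,0,0,0,0,0,0.13],[0,0,0,0,0,0,0.13]]]';python3 -c "
from h import *
go(.4618,.1688,.060,48.5)
c=camera('wrist');cv2.imwrite('pics/w9.png',c['img'][:,:,::-1])"
```

```text
time: 36.52
position: [0.4629, 0.1685, 0.1417]
tool_rot: [0.912, 0.411, 0.001, 0.0]
ft_force: [0.9, 0.2, -1.2]
grip_width: 0.0141
grip_force: 12.0
t 36.52 pos [0.4629 0.1685 0.1417] yaw 48.6 tilt 0.003 shift mm [-0.6 -1.2 81.7] turnz 0.1 F [ 0.9  0.2 -1.2] w 0.0141 g 12.0
```

View pics/w9.png

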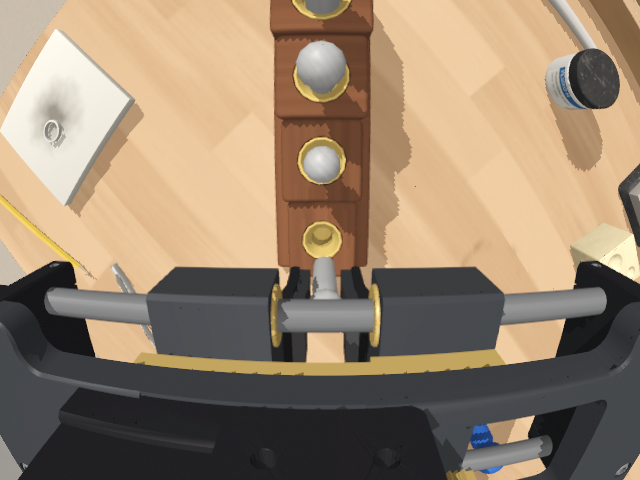

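The three placed punches are seated, the tiny bore is open at (322,239), and the shank tip at (325,262) is aligned with it.

```bash
python3 -m pendant '[[[-0.0006,-0.001,0.015,0,0,0,0.13],[0,0,0.015,0,0,0,0.13],[0,0,0,0,0,0,0.13],[0,0,0,0,0,0,0.13],[0,0,0,0,0,0,0.13]]]'; python3 -c "
from h import *
go(.4618,.1688,.060,48.5)"
```

```text
time: 37.2
position: [0.4613, 0.169, 0.1113]
tool_rot: [0.911, 0.412, 0.001, 0.0]
ft_force: [0.7, -0.2, -0.3]
grip_width: 0.0142
grip_force: 12.0
t 37.2 pos [0.4613 0.169  0.1113] yaw 48.6 tilt 0.002 shift mm [ 0.1  0.5 51.3] turnz 0.1 F [ 0.7 -0.2 -0.3] w 0.0142 g 12.0
```

```bash
python3 -m pendant '[[[0,0,0.01,0,0,0,0.13],[0,0,0.01,0,0,0,0.13],[0,0,0.01,0,0,0,0.13],[0,0,0.01,0,0,0,0.13],[0,0,0.009,0,0,0,0.13]]]'; python3 -m pendant '[[[0,0,0.002,0,0,0,0.13],[0,0,0,0,0,0,0.13],[0,0,0,0,0,0,0.13],[0,0,0,0,0,0,0.13],[0,0,0,0,0,0,0.13]]]'
```

```text
time: 37.83
position: [0.4605, 0.1689, 0.0606]
tool_rot: [0.911, 0.412, -0.0, -0.0]
ft_force: [-0.9, -0.3, -0.6]
grip_width: 0.0144
grip_force: 12.0
time: 38.45
position: [0.4609, 0.169, 0.0598]
tool_rot: [0.911, 0.412, 0.0, 0.0]
ft_force: [-0.1, 0.4, 4.5]
grip_width: 0.014
grip_force: 12.0
```

```bash
python3 -m pendant '[[[0,0,0,0,0,0,0.2],[0,0,0,0,0,0,0.3],[0,0,0,0,0,0,0.35],[0,0,0,0,0,0,0.35],[0,0,0,0,0,0,0.35]]]' >/dev/null; python3 -m pendant '[[[0,0,-0.02,0,0,0,0.35],[0,0,-0.04,0,0,0,0.35],[0,0,-0.04,0,0,0,0.35],[0,0,-0.04,0,0,0,0.35],[-0.05,0.02,0,0,0,0,0.35]]]' >/dev/null; python3 -m pendant '[[[-0.03,0.03,0,0,0,0,0.35],[0,0,0,0,0,0,0.35],[0,0,0,0,0,0,0.35],[0,0,0,0,0,0,0.35],[0,0,0,0,0,0,0.35]]]'
python3 -c "
from h import *
for n in('scene','wrist'):
  c=camera(n);i=c['img'][150:350,180:460,::-1] if n=='scene' else c['img'][:300,150:570,::-1]
  cv2.imwrite('pics/f_%s.png'%n,cv2.resize(i,(560,400)))
cv2.imwrite('pics/f.png',np.hstack([cv2.resize(cv2.imread('pics/f_%s.png'%n),(400,286)) for n in('scene','wrist')]))"
```

```text
time: 40.33
position: [0.4451, 0.0767, 0.1994]
tool_rot: [0.911, 0.412, -0.0, -0.0]
ft_force: [-0.7, 0.1, 0.5]
grip_width: 0.0302
grip_force: 0.0
```

View pics/f.png

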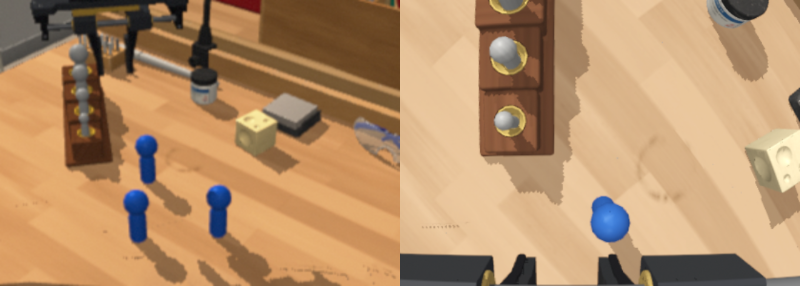

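All four heads stand in the stand in descending order (left half, x≈80). The tiny one is upright at (508,120), and the blue look-alikes and the block have not moved. Handing in.

```bash
python3 -c "
from rig import hand_in;print(hand_in())"
```

```text
the job is handed in; nothing more can be done
None
```

I put all four punches upright and fully down in their own bores, in order of size from largest on the highest step to smallest on the lowest, and handed the job in at about 40 s; no verdict came back.

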